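# Index a loaded cap to the reader and hold it there

### The arm

A 6-joint arm with a two-finger parallel gripper is mounted at the origin on the work surface. World frame = base frame: x ahead of the robot, y to its left, z up, the work surface at z = 0. Lengths are in m, angles in degrees, forces in N, time in s.
With the tool pointing down it reaches from about 0.3 to 0.825 m from the base axis. Payload 5.4 kg.
Tool frame: the origin (TCP) lies at the very end of the fingers, on their centre line; the grasp point (between the pads) lies 19 mm behind it; z points along the fingers, y is the line along which they close (so a half turn about z gives the same grasp; the last joint's range is limited). The gripper opens to 92 mm and grips with 3 to 60 N. Pads are 20 mm wide; open, the fingers measure 128 mm over their backs; the gripper's body (75 mm by 189 mm) begins 69 mm behind the grasp point.
Start: joints at [-76.897, 9.076, 91.501, -0, 79.423, -12.038], TCP at [0.244, -0.521, 0.215] pointing down, gripper open.
Joint ranges: [-166.64, 166.64], [-54.1, 131.32], [10.49, 154.53], [-73.88, 253.88], [9.74, 151.15], [-171.62, 171.62]. Speed limits (degrees/s): [147.25, 147.25, 180, 180, 180, 180].

### API

Orientations are given as [roll, pitch, yaw] about the fixed x, y, z axes, in that order (R = Rz(yaw) Ry(pitch) Rx(roll)).
In Python, from cell import arm, viewer gives the robot as it stands.
- The arm moves only by the shell command python3 -m jog 'ROWS'. ROWS is JSON, a list of rows, each a list of 3 entries, a list of its own where there are three numbers: the finger opening in m, from 0 to 0.0919, then the shift along the world's x, y, z in m, then the turn about the world's z in degrees. In form: [[gripper, [x, y, z], yaw], ...]. A call has 1 to 8 rows; each row shifts and turns the commanded pose from where the row before left it; what a row does not reach is not made up. A row lasts 1/12 s, in which the tool goes at most 41.7 mm and 7.16 degrees, less where a joint would pass 70% of its speed; a pose out of reach is approached as far as the arm can. A call is refused whole if a number of a shift passes 0.0417 or a number of a turn 7.16, either way. A call with a gripper value outside its range is refused whole. The fingers move at their own pace and stop on an object; the grip force is fixed at half the most. Time passes only in rows, so rows that do not move let the fingers close. It gives the time, the measured TCP pose, the force, the opening and the grip force at its end, in the units of the state.
- arm.state(): the state, without advancing time (a new reading comes with each control period).
- viewer.capture(name): name is "scene" or "top" or "wrist"; returns the picture (400x640x3 uint8, blue, green, red); there is no depth.
- viewer.get_calibration(name): a dict with "fx", "fy", "cx", "cy" (pixels), "view" (4x4, takes a point from world to camera coordinates); the wrist camera has in their place "tool_from_camera" (4x4, takes a point from camera to tool coordinates, whose origin is the TCP and whose axes are the flange's). Camera axes: x right, y down, z forward; pixel columns grow to the right and rows downward; lengths in m; the calibration is good to about 2 mm. A picture is of the moment at which its call begins: read the wrist's pose just before it. get_calibration takes no time and is no camera call.
- arm.hand_in(): hands the job in; it is judged then, once.
The state is a dict: "time": time; "q": joint angles; "dq": joint speeds; "effort": joint torques, N m; "eef_pos": TCP position; "orientation": TCP orientation; "contact_force": force on the tool from outside, world axes, zero at the start; "ft_torque": the same for the moment, N m; "width": opening from 0.0 (shut) to 1.0 (fully open); "gripper_force": force on a finger pad.
Only numpy, scipy, OpenCV 4.12 (cv2) and the standard library are available. Lean on these libraries where they do the work, as an engineer would, in place of code of your own. Each camera call takes 0.05 s, during which the arm holds its last target. There are 200 camera calls.

### The job

Load the grey cap that lies rim down on the bench into the turntable's round pocket, rim down and fully seated, while the turntable is at home. Then grip the bar knob and turn it clockwise, counting the clicks, to the third click from home (the cap then faces the black reader) without running past it, and hold it there: the return spring takes it home if you let go, so finish while still holding the knob still at the third click. Leave the spare cap and everything else on the bench where they are.

Things in the scene. Friction and masses are not known exactly. Their poses are not given: they have to be found in the camera images.
- cap_down: grey screw cap lying on the bench rim down (closed top up): round, 40 mm across, 26 mm high, hollow, about 30 g. Origin at the centre of the rim plane (its underside), z towards the closed top. This is the one to load; it lies either on the left or on the right of the index table
- cap_up: spare cap of the same size and material lying rim up (hollow seen from above), on the other side; leave alone. Origin at the centre of its underside
- pocket (a point): centre of the floor of a round nest on the turntable: inside diameter 44 mm, collar 5 mm thick and 8 mm high, 66 mm from the turning axis, floor (the turntable's top) 40 mm above the bench. A seated cap's rim plane is at this point. x points away from the axis; it turns with the turntable
- knob_grip (a point): on the vertical turning axis, inside the black bar knob, 90 mm above the bench. The bar is 44 mm long (along x, which points from the axis to the pocket) and 14 mm thick (along y), from 62 to 102 mm above the bench; below it is a round foot 40 mm across. It turns the whole turntable
- knob: the black bar knob in the centre of the turntable, fixed to it. Origin on the axis at the turntable's top, 40 mm above the bench, x towards the pocket. Return spring 0.07 to 0.09 N m always drives it home; the clicks add a ripple of +-0.055 N m, resisting most a quarter pitch past a notch, least a quarter pitch before the next
- housing: white round housing, 230 mm across, 30 mm high, fixed; origin at the centre of its underside, on the axis. It carries an aluminium turntable 196 mm across. Six black rim ticks mark home and five clicks; at the third click's tick stands a black reader block (44 mm wide, 130 to 160 mm from the axis, top 72 mm above the bench)
- turntable (a joint): turn of knob and turntable, rad: 0 at home (against its stop), growing CLOCKWISE seen from above. Clicks (notches) every 24 degrees at 0.419, 0.838, 1.257 (the third: pocket faces the reader), 1.676 and 2.094 (end of travel). Sprung: it does not stay in a notch when let go but runs back home
- tape_roll: roll of black tape lying flat, 70 mm across, 20 mm high, open centre; bystander; origin at the centre of its underside
- timer: white handset with round keys, 120 x 60 x 22 mm; bystander; origin at the centre of its underside
- bottle: upright white bottle, 60 mm across, 130 mm high; bystander; origin at the centre of its underside
- beaker: empty glass beaker, 64 mm across, 70 mm high; bystander; origin at the centre of its underside
- screwdriver: screwdriver, 180 mm long, 20 to 30 mm thick at most, lying on the bench across the front; bystander; origin in its middle
- tip_box: grey open box with four compartments, 110 x 80 x 50 mm; bystander; origin at the centre of its underside
Mind the look-alikes: they are no part of the job. What is shaped like the cap_down but green, orange or turquoise is not meant.

How it is judged:
By the outcome, as a careful person would: the job done as asked, in the order asked, and still so for the second after the job is handed in, while the arm keeps its last pose, push and grip.
It also fails if it takes over 59 s, if anything falls off the work surface, if the arm or the gripper's body presses on something with over 40 N, if the wrist force passes 120 N, or if a joint passes its speed limit or range.

## Working session

There is one attempt and no reset: what is moved stays moved. The work goes in short steps, Python scripts to look and compute and a shell command to move; the robot and the scene stay as the last step left them, time stands still between calls to the robot, and variables do not carry over. Pictures are saved under pics/ and viewed, at most 10 in all, crops included, and the job is handed in when it is done.

```bash
mkdir -p pics; ls; python3 - <<'E'
from cell import arm, viewer
import cv2
for n in("scene","top"):
    im=viewer.capture(n); cv2.imwrite(f"pics/{n}0.png",im); c=viewer.get_calibration(n); print(n,c)
print(viewer.get_calibration("wrist")); print(arm.state())
E
```

```text
pics
scene {'fx': 499.24373073102674, 'fy': 499.24373073102674, 'cx': 323.26286595276, 'cy': 201.32830468048996, 'view': array([[ 0.89340696,  0.44881026, -0.01983298, -0.56016288],
       [ 0.30182842, -0.63235127, -0.71346442, -0.04752259],
       [-0.33275156,  0.63142792, -0.70041072,  1.50587193],
       [ 0.        ,  0.        ,  0.        ,  1.        ]])}
top {'fx': 425.75940436780894, 'fy': 425.75940436780894, 'cx': 317.60202308603164, 'cy': 204.1833249638448, 'view': array([[-0.02169569, -0.99955062,  0.0206846 ,  0.09160656],
       [-0.99800039,  0.0204242 , -0.05981697,  0.58749177],
       [ 0.05936762, -0.02194101, -0.99799503,  1.12994712],
       [ 0.        ,  0.        ,  0.        ,  1.        ]])}
{'fx': 315.2437711528134, 'fy': 315.2437711528134, 'cx': 320.6638576114777, 'cy': 194.98352142881777, 'tool_from_camera': array([[ 8.99159876e-04, -9.70754534e-01, -2.40072543e-01,
         6.76069814e-02],
       [ 9.99999578e-01,  8.27401914e-04,  3.99693090e-04,
         1.69035790e-03],
       [-1.89367398e-04, -2.40072801e-01,  9.70754868e-01,
        -1.70806173e-01],
       [ 0.00000000e+00,  0.00000000e+00,  0.00000000e+00,
         1.00000000e+00]])}
{'time': 0.1, 'q': array([-7.68969252e+01,  9.10918530e+00,  9.15635325e+01, -1.13052696e-03,
        7.94238845e+01, -1.20390687e+01]), 'dq': array([-0.02244877, -0.00357012, -0.12815978,  0.10825649, -0.00941266,
       -0.0094655 ]), 'effort': array([ 1.14114714e-04, -3.86498415e+01, -3.22960317e+01,  7.03627872e-02,
        3.39085737e-02, -6.22452967e-05]), 'eef_pos': array([ 0.24413134, -0.51998005,  0.21372842]), 'orientation': array([-1.79905291e+02, -1.90626375e-02,  2.51423362e+01]), 'contact_force': array([ 0.58488805, -0.65972015,  0.13200469]), 'ft_torque': array([-0.03455635,  0.01897653, -0.01156102]), 'gripper_force': 0.0, 'width': 1.0005001122072954}
```

View pics/scene0.png

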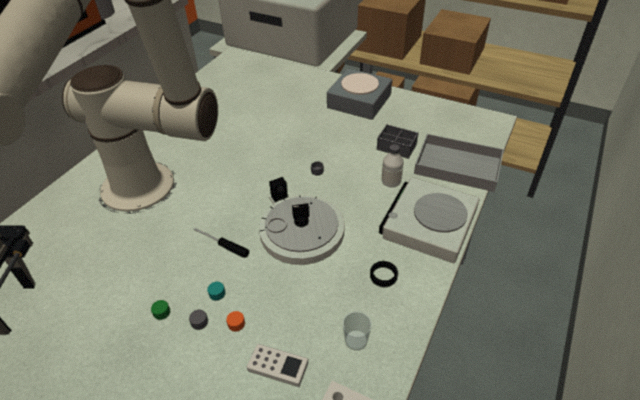

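View pics/top0.png

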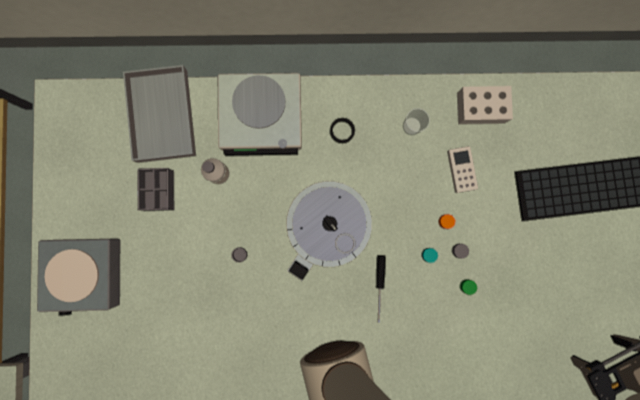

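Scene and top views. Grey round candidates are at top (461,251) / scene (198,319) and top (240,254) / scene (317,168). Look-alikes in the top view are green (469,287), teal (430,255) and orange (447,221). The turntable knob is at top (330,224), the pocket at (345,243) and the reader at (298,269). Next is a close crop of both grey caps and the turntable.

```bash
python3 - <<'E'
import cv2,numpy as np
s=cv2.imread("pics/scene0.png");t=cv2.imread("pics/top0.png")
def c(im,x,y,w,h,W,H): return cv2.resize(im[y:y+h,x:x+w],(W,H),interpolation=cv2.INTER_CUBIC)
a=np.hstack([c(s,178,299,40,40,260,260),c(s,297,148,40,40,260,260),c(t,220,234,40,40,260,260)])
b=np.hstack([c(s,250,170,100,80,390,312),c(t,280,175,100,80,390,312)])
cv2.imwrite("pics/crop.png",np.vstack([a,b]))
E
```

```text
(no output)
```

View pics/crop.png

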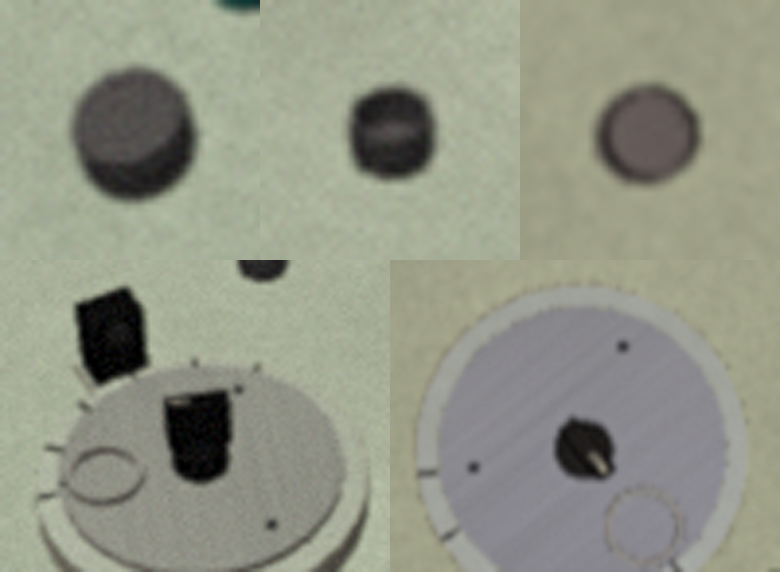

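The right-hand cap, scene (198,317) / top (461,251), has a flat closed top, so it is cap_down. The left one shows a hollow, so it is the spare. Now I triangulate.

```bash
cat > h.py <<'E'
import numpy as np,cv2
from cell import arm,viewer
def P(n,st=None):
    c=viewer.get_calibration(n);K=np.array([[c['fx'],0,c['cx']],[0,c['fy'],c['cy']],[0,0,1]])
    if n!='wrist': V=np.array(c['view'])
    else:
        from scipy.spatial.transform import Rotation as R
        T=np.eye(4);T[:3,:3]=R.from_euler('xyz',st['orientation'],degrees=True).as_matrix();T[:3,3]=st['eef_pos']
        V=np.linalg.inv(T@c['tool_from_camera'])
    return K@V[:3]
def tri(Pa,a,Pb,b): 
    X=cv2.triangulatePoints(Pa,Pb,np.array(a,float).reshape(2,1),np.array(b,float).reshape(2,1))[:,0]; return X[:3]/X[3]
def onz(Pm,uv,z): # point at height z
    A=np.c_[Pm[:,:2],-np.array([*uv,1.])]; s=np.linalg.solve(A,-(Pm[:,2]*z+Pm[:,3])); return np.r_[s[:2],z]
def proj(Pm,X): u=Pm@np.r_[X,1]; return u[:2]/u[2]
E
python3 - <<'E'
from h import *
S,T=P('scene'),P('top')
for n,a,b in [('cap top',(198.3,316.7),(460.7,251)),('pocket rim',(276.7,225.4),(344.9,243.5)),('knob top',(300.5,205.9),(330,223.7)),('spare',(317.4,165),(239.7,254.5))]:
    X=tri(S,a,T,b);print(n,X.round(4),np.abs(proj(S,X)-a).round(1),np.abs(proj(T,X)-b).round(1))
for z,uv,n in[(.026,(460.7,251),'cap'),(.048,(344.9,243.5),'pocket'),(.03,(329.5,224.5),'housing'),(.102,(330,223.7),'knob')]: print(n,onz(T,uv,z).round(4))
for n,uv,z in [('teal',(430,255),.02),('grn',(469,287),.02),('or',(447,221),.02),('reader',(298,269),.07)]: print(n,onz(T,uv,z).round(3))
E
```

```text
cap top [ 0.4562 -0.3013  0.0214] [0.3 0. ] [0.2 0.3]
pocket rim [0.4836 0.0106 0.0391] [0.2 0. ] [0.2 0.3]
knob top [0.5362 0.0518 0.0977] [0.4 0. ] [0.3 0.4]
spare [0.4613 0.2888 0.027 ] [0.4 0. ] [0.3 0.5]
cap [ 0.4556 -0.3002  0.026 ]
pocket [0.4833 0.0109 0.048 ]
housing [0.5338 0.0491 0.03  ]
knob [0.535  0.0513 0.102 ]
teal [ 0.446 -0.219  0.02 ]
grn [ 0.359 -0.321  0.02 ]
or [ 0.537 -0.269  0.02 ]
reader [0.422 0.134 0.07 ]
```

The measured heights fit: cap 21–26 mm, collar 39–48 mm, knob about 98–102 mm. The axis-to-pocket distance is 65 mm, and the reader direction agrees with a 72° clockwise turn. One yaw, 37°, suits the pick, the placing and the knob grip. Moving above the cap.

```bash
python3 -m jog '[[0.07,[0.0265,0.0273,-0.0115],1.5],[0.07,[0.0265,0.0273,-0.0115],1.5],[0.07,[0.0265,0.0273,-0.0115],1.5],[0.07,[0.0265,0.0273,-0.0115],1.5],[0.07,[0.0265,0.0273,-0.0115],1.5],[0.07,[0.0265,0.0273,-0.0115],1.5],[0.07,[0.0265,0.0273,-0.0115],1.5],[0.07,[0.0265,0.0273,-0.0115],1.4]]' && python3 -m jog '[[0.07,[0,0,0],0],[0.07,[0,0,0],0],[0.07,[0,0,0],0]]'
python3 - <<'E'
from h import *
s=arm.state();im=viewer.capture('wrist');cv2.imwrite('pics/w1.png',im);print(s['eef_pos'],s['orientation'],s['time'],proj(P('wrist',s),[.456,-.301,.026]))
E
```

```text
time: 0.77
eef_pos: [0.4571, -0.3003, 0.1218]
orientation: [-180.0, 0.0, 37.1]
contact_force: [0.3, -0.1, 0.6]
width: 0.76
gripper_force: 0.0
time: 1.02
eef_pos: [0.456, -0.3025, 0.1226]
orientation: [-180.0, 0.0, 37.1]
contact_force: [-0.4, -0.6, -0.7]
width: 0.76
gripper_force: 0.0
[ 0.45595813 -0.30247037  0.12259149] [-1.79997034e+02  3.25828242e-02  3.70501435e+01] 1.0167 [317.22127051 195.13256581]
```

View pics/w1.png

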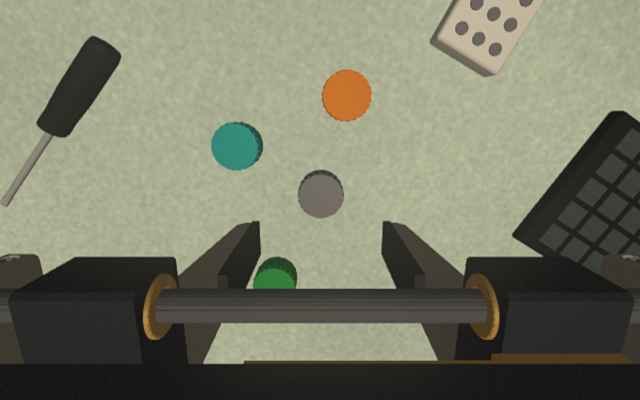

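The wrist view shows the grey cap at (321,194), centred between the fingers, with its closed top up. Orange is at (347,95), teal at (236,146) and green lies behind the left finger. Refining the cap centre by segmentation.

```bash
python3 - <<'E'
from h import *
im=cv2.imread('pics/w1.png');s=arm.state()
g=cv2.cvtColor(im,6)[160:225,290:352]; print(im[195,320],im[173,320],im[195,360])
m=((g>85)&(g<125)).astype(np.uint8); m=cv2.morphologyEx(m,cv2.MORPH_OPEN,np.ones((7,7)))
c=max(cv2.findContours(m,0,1)[0],key=cv2.contourArea);(x,y),r=cv2.minEnclosingCircle(c);e=cv2.fitEllipse(c);print(x+290,y+160,r,e)
uv=(e[0][0]+290,e[0][1]+160);print(onz(P('wrist',s),uv,.026).round(4), tri(P('wrist',s),uv,P('top'),(460.7,251)).round(4))
E
```

```text
[101 109 116] [75 84 88] [151 181 176]
320.12711906433105 195.09321975708008 22.705829620361328 ((30.216596603393555, 35.6013298034668), (41.93320083618164, 44.30018615722656), 91.5048828125)
[ 0.4571 -0.3042  0.026 ] [ 0.4544 -0.3062  0.0098]
```

```bash
python3 -m jog '[[0.07,[0.001,-0.0015,-0.035],0],[0.07,[0,0,-0.035],0],[0.07,[0,0,-0.025],0],[0.07,[0,0,-0.0155],0],[0.07,[0,0,0],0],[0.03,[0,0,0],0],[0.03,[0,0,0],0],[0.03,[0,0,0],0]]' && python3 -m jog '[[0.03,[0,0,0],0],[0.03,[0,0,0],0],[0.03,[0,0,0],0]]'
```

```text
time: 1.73
eef_pos: [0.4582, -0.3054, 0.0142]
orientation: [179.8, -0.0, 37.0]
contact_force: [-0.4, 0.2, -0.5]
width: 0.566
gripper_force: 0.0
time: 1.98
eef_pos: [0.4579, -0.3043, 0.0134]
orientation: [179.9, -0.0, 37.0]
contact_force: [-0.5, 0.3, 5.4]
width: 0.417
gripper_force: 30.0
```

```bash
python3 -m jog '[[0.03,[0,0,0.035],0],[0.03,[0,0,0.04],0],[0.03,[0,0.01,0.035],0],[0.03,[-0.002,0.04,0.01],0],[0.03,[-0.002,0.04,0],0],[0.03,[-0.002,0.04,0],0],[0.03,[-0.002,0.04,0],0],[0.03,[-0.002,0.04,0],0]]' && python3 -m jog '[[0.03,[-0.002,0.04,0],0],[0.03,[-0.002,0.035,0],0],[0.03,[0,0,0],0],[0.03,[0,0,0],0],[0.03,[0,0,0],0]]'
python3 - <<'E'
from h import *
s=arm.state();im=viewer.capture('wrist');cv2.imwrite('pics/w2.png',im);print(s['eef_pos'],s['orientation'],s['time'],s['width'],s['gripper_force'],proj(P('wrist',s),[.4835,.0108,.048]))
E
```

```text
time: 2.65
eef_pos: [0.4469, -0.0919, 0.1324]
orientation: [180.0, -0.0, 37.0]
contact_force: [0.5, -0.0, 0.5]
width: 0.42
gripper_force: 30.0
time: 3.07
eef_pos: [0.4435, -0.019, 0.1323]
orientation: [180.0, -0.0, 37.1]
contact_force: [-0.1, 0.6, 0.0]
width: 0.42
gripper_force: 30.0
[ 0.4434946  -0.01904736  0.13229987] [ 1.79953354e+02 -1.94826709e-03  3.70723948e+01] 3.0667 0.4198642002498231 29.999145618639886 [318.67905235 139.37057186]
```

View pics/w2.png

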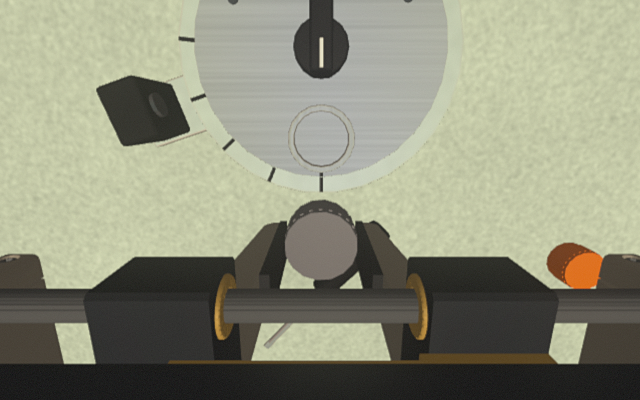

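The held cap's top is at (321,244) between the fingers. The pocket ring is at (321.5,138.5), the home tick is directly below it, and the knob bar runs vertically in the image, so yaw is already aligned. Working out the shift from cap to pocket with the same camera.

```bash
python3 - <<'E'
from h import *
s=arm.state();W=P('wrist',s);im=cv2.imread('pics/w2.png')
g=cv2.cvtColor(im,6)
m=((abs(im.astype(int)-im[250,320].astype(int)).max(2)<22)).astype(np.uint8);m[:200]=0;m[286:]=0
m=cv2.morphologyEx(m,cv2.MORPH_OPEN,np.ones((7,7)))
c=max(cv2.findContours(m,0,1)[0],key=cv2.contourArea);e=cv2.fitEllipse(c);print('cap',e)
z=s['eef_pos'][2]+.026-.0134
cap=onz(W,e[0],z)
# diameter check
print(cap.round(4),np.linalg.norm(onz(W,(e[0][0]-e[1][0]/2,e[0][1]),z)-onz(W,(e[0][0]+e[1][0]/2,e[0][1]),z)))
# collar: bright/dark ring points by radial search
cx,cy=321.5,138.5;pol=cv2.warpPolar(g,(45,360),(cx,cy),45,cv2.WARP_POLAR_LINEAR).astype(float)
pr=np.abs(np.gradient(cv2.GaussianBlur(pol,(3,9),0),axis=1));print(pr.mean(0).round(1)[20:42])
r=30+np.argmax(pr[:,30:38],axis=1);a=np.radians(np.arange(360))
pts=np.c_[cx+r*np.cos(a),cy+r*np.sin(a)].astype(np.float32);e2=cv2.fitEllipseAMS(pts);print(e2)
r=24+np.argmax(pr[:,24:30],axis=1);pts=np.c_[cx+r*np.cos(a),cy+r*np.sin(a)].astype(np.float32);e3=cv2.fitEllipseAMS(pts);print(e3)
for q in(e2[0],e3[0]):
  pk=onz(W,q,.048);d=pk-cap;print('pocket',pk.round(4),'d',d.round(4),'w/ TCP',(pk-s['eef_pos']).round(4))
print('knob',onz(W,(321,47),.06))
# bar/knob mark direction
ax=onz(W,(321.3,47.5),.062)
E
```

```text
cap ((320.63555908203125, 245.38311767578125), (66.35655975341797, 71.52285766601562), 89.95230102539062)
[ 0.4448 -0.0209  0.1449] 0.03571669175001492
[ 0.8  0.8  0.7  0.7  1.9  7.4 12.2  8.4  9.9 12.4  5.4  2.2  4.9  4.6
  3.3  4.2  2.5  1.8  2.1  1.8  1.5  1.3]
((322.5977783203125, 138.1713409423828), (62.654823303222656, 66.86543273925781), 169.94752502441406)
((320.7502746582031, 138.48243713378906), (55.184566497802734, 56.49626922607422), 61.60121536254883)
pocket [0.4862 0.0083 0.048 ] d [ 0.0414  0.0292 -0.0969] w/ TCP [ 0.0427  0.0279 -0.0843]
pocket [0.4851 0.0093 0.048 ] d [ 0.0404  0.0303 -0.0969] w/ TCP [ 0.0416  0.0289 -0.0843]
knob [0.53711627 0.04838655 0.06      ]
```

```bash
python3 -m jog '[[0.03,[0.0202,0.0152,0],0],[0.03,[0.0202,0.0151,0],0],[0.03,[0,0,-0.03],0],[0.03,[0,0,-0.03],0],[0.03,[0,0,-0.006],0],[0.03,[0,0,0],0],[0.03,[0,0,0],0],[0.03,[0,0,0],0]]'
python3 - <<'E'
from h import *
s=arm.state();im=viewer.capture('wrist');t=viewer.capture('scene');
cv2.imwrite('pics/w3.png',np.vstack([im[150:350,170:470],cv2.resize(t[180:260,240:360],(300,200),interpolation=2)]))
print(s['eef_pos'],s['contact_force'])
E
```

```text
time: 3.78
eef_pos: [0.4851, 0.0107, 0.0679]
orientation: [179.9, -0.1, 37.0]
contact_force: [0.6, -0.8, -0.5]
width: 0.42
gripper_force: 30.0
[0.48509913 0.01071202 0.06789032] [ 0.62979985 -0.77336326 -0.46641514]
```

View pics/w3.png

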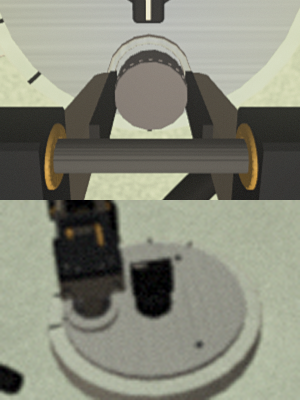

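The cap sits above the pocket and is laterally centred, with the collar spanning 111–191 px and the cap 115–188 px. Lowering.

```bash
python3 -m jog '[[0.03,[0,0,-0.004],0],[0.03,[0,0,-0.004],0],[0.03,[0,0,0],0]]'; python3 -m jog '[[0.03,[0,0,-0.003],0],[0.03,[0,0,0],0],[0.03,[0,0,0],0]]'; python3 -m jog '[[0.03,[0,0,-0.002],0],[0.03,[0,0,0],0],[0.03,[0,0,0],0]]'
```

```text
time: 4.13
eef_pos: [0.4832, 0.0118, 0.0576]
orientation: [-180.0, 0.0, 37.0]
contact_force: [0.1, -0.5, -1.0]
width: 0.419
gripper_force: 30.0
time: 4.38
eef_pos: [0.4835, 0.0118, 0.0549]
orientation: [-180.0, 0.0, 37.0]
contact_force: [0.1, 0.3, -1.1]
width: 0.42
gripper_force: 30.0
time: 4.63
eef_pos: [0.484, 0.0116, 0.0534]
orientation: [180.0, -0.0, 37.0]
contact_force: [-0.2, 0.1, 1.2]
width: 0.421
gripper_force: 30.0
```

```bash
python3 -m jog '[[0.03,[0,0,-0.001],0],[0.03,[0,0,0],0],[0.03,[0,0,0],0]]'; python3 -m jog '[[0.06,[0,0,0],0],[0.06,[0,0,0],0],[0.06,[0,0,0],0],[0.06,[0,0,0],0]]';python3 -m jog '[[0.06,[0,0,0.03],0],[0.06,[0,0,0.035],0],[0.06,[-0.02,-0.015,0.015],0],[0.06,[-0.02,-0.015,0],0],[0.06,[0,0,0],0],[0.06,[0,0,0],0],[0.06,[0,0,0],0]]'
python3 - <<'E'
from h import *
s=arm.state();im=viewer.capture('wrist');t=viewer.capture('scene');
cv2.imwrite('pics/w4.png',np.vstack([cv2.resize(im[0:200,170:470],(600,400)),cv2.resize(t[200:250,250:400],(600,200),interpolation=2)]))
W=P('wrist',s)
print(s['eef_pos'],s['contact_force'])
for z,n in((.066,'seat'),(.074,'on collar')): print(n,proj(W,[.484,.0113,z]))
E
```

```text
time: 4.88
eef_pos: [0.4841, 0.0116, 0.0533]
orientation: [180.0, -0.0, 37.0]
contact_force: [-3.6, 0.5, 9.8]
width: 0.421
gripper_force: 30.0
time: 5.22
eef_pos: [0.4834, 0.0117, 0.0518]
orientation: [-180.0, 0.0, 37.0]
contact_force: [-0.7, 0.0, 0.0]
width: 0.648
gripper_force: 0.0
time: 5.8
eef_pos: [0.4437, -0.0181, 0.1318]
orientation: [-180.0, -0.0, 37.0]
contact_force: [-0.8, -1.2, 0.3]
width: 0.653
gripper_force: 0.0
[ 0.44374992 -0.0181403   0.13180859] [-0.82528055 -1.16237172  0.29068846]
seat [319.22776636 141.16109373]
on collar [319.17699948 141.98883008]
```

View pics/w4.png

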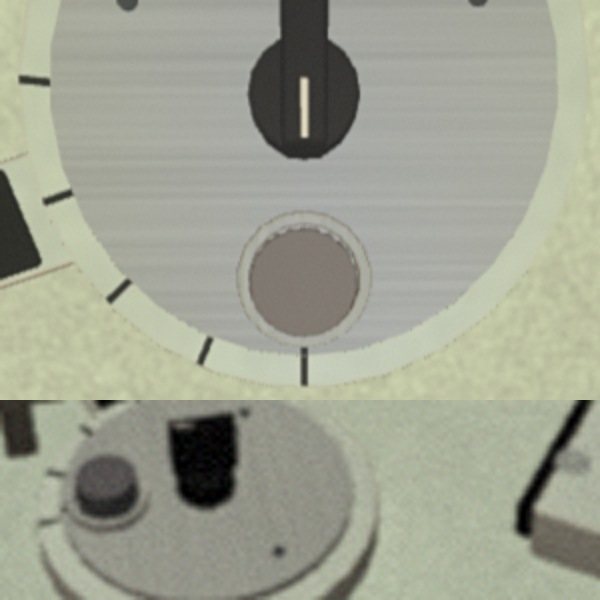

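The cap is seated. Contact came at TCP z 0.0533, exactly as expected for the floor, and the cap is concentric in the collar at about (304,281) in the crop. The turntable is still at home. On to the knob.

```bash
python3 -m jog '[[0.06,[0.031,0.023,0],0],[0.06,[0.031,0.023,0],0],[0.06,[0.0305,0.023,0],0],[0.06,[0,0,0],0],[0.06,[0,0,-0.03],0],[0.06,[0,0,-0.02],0],[0.06,[0,0,-0.011],0],[0.06,[0,0,0],0]]'; python3 -m jog '[[0.06,[0,0,0],0],[0.005,[0,0,0],0],[0.005,[0,0,0],0],[0.005,[0,0,0],0],[0.005,[0,0,0],0],[0.005,[0,0,0],0],[0.005,[0,0,0],0],[0.005,[0,0,0],0]]'; python3 -c "
from cell import arm;s=arm.state();print(s['q'],s['ft_torque'])"
```

```text
time: 6.57
eef_pos: [0.5336, 0.0512, 0.0678]
orientation: [-179.7, 0.3, 37.1]
contact_force: [0.4, 0.1, -0.3]
width: 0.652
gripper_force: 0.0
time: 7.23
eef_pos: [0.5362, 0.0506, 0.0712]
orientation: [180.0, -0.0, 37.0]
contact_force: [0.1, -0.3, 0.2]
width: 0.169
gripper_force: 0.0
[-7.46628634e+00  1.28556687e+01  1.04474868e+02 -6.23320305e-04
  6.26594150e+01  4.54958666e+01] [-0.04740767 -0.05253633  0.0417622 ]
```

```bash
python3 -m jog '[[0.005,[0,0,0],0],[0.005,[0,0,0],0],[0.005,[0,0,0],0]]'; python3 -m jog '[[0.005,[0,0,0],-3],[0.005,[0,0,0],-3],[0.005,[0,0,0],-3],[0.005,[0,0,0],-3],[0.005,[0,0,0],0],[0.005,[0,0,0],0]]'; cat > look.py <<'E'
from h import *
import sys
s=arm.state();w=viewer.capture('wrist');t=viewer.capture('top');c=viewer.capture('scene')
print(s['time'],s['orientation'].round(2),s['ft_torque'].round(3),s['contact_force'].round(1),s['q'].round(1))
cv2.imwrite('pics/%s.png'%sys.argv[1],np.vstack([cv2.resize(w[:300],(640,300)),np.hstack([cv2.resize(x,(320,256),interpolation=2) for x in(t[175:275,270:395],c[160:260,235:360])])]))
E
python3 look.py k1
```

```text
time: 7.48
eef_pos: [0.5361, 0.0507, 0.0712]
orientation: [-180.0, 0.0, 37.0]
contact_force: [-1.1, 0.9, 2.4]
width: 0.151
gripper_force: 30.0
time: 7.98
eef_pos: [0.5361, 0.0508, 0.0712]
orientation: [-180.0, 0.0, 25.1]
contact_force: [-3.0, 1.3, 2.3]
width: 0.152
gripper_force: 30.0
7.9833 [-179.99    0.     25.13] [0.188 0.162 0.135] [-3.   1.3  2.3] [ -7.5  12.9 104.5   0.   62.7  57.4]
```

View pics/k1.png

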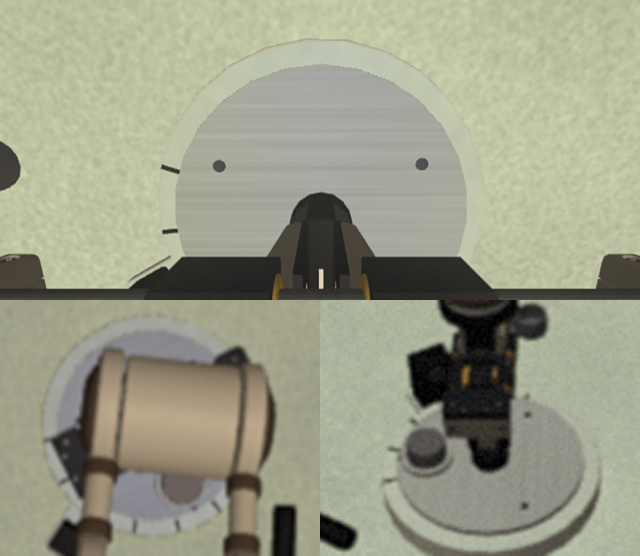

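The knob is gripped and follows: the turntable's two dots, at (219,166) and (422,164) in the wrist view, stay level with the tool. The cap moves with it. I'll track the turntable angle from those dots and count clicks by torque.

```bash
cat > ang.py <<'E'
from h import *
s=arm.state();w=viewer.capture('wrist');g=cv2.cvtColor(w,6);W=P('wrist',s)
A=[]
for x0 in(190,392):
    sub=g[140:192,x0:x0+60];m=(sub<115).astype(np.uint8)
    n,l,st,ce=cv2.connectedComponentsWithStats(m)
    k=[i for i in range(1,n) if 80<st[i,4]<320 and st[i,2]<22 and st[i,3]<22]
    A.append([tuple((ce[i]+[x0,140]).round(1)) for i in k])
print(A)
a,b=[onz(W,v[0],.04) for v in A];d=b-a
L=np.degrees(np.arctan2(d[1],d[0]));print('t',s['time'],'yaw',s['orientation'][2].round(2),'turn',(-53-L).round(2),'sep',np.linalg.norm(d).round(4),'tz',s['ft_torque'][2].round(3),'pos',s['eef_pos'].round(4))
E
python3 ang.py
python3 -m jog '[[0.005,[0,0,0],-3],[0.005,[0,0,0],-3],[0.005,[0,0,0],0]]'; python3 ang.py;python3 -m jog '[[0.005,[0,0,0],-3],[0.005,[0,0,0],-3],[0.005,[0,0,0],0]]'; python3 ang.py
```

```text
[[(np.float64(218.7), np.float64(165.6))], [(np.float64(421.4), np.float64(163.7))]]
t 8.1333 yaw 25.1 turn 11.31 sep 0.1307 tz 0.088 pos [0.5362 0.0508 0.0712]
time: 8.43
eef_pos: [0.5361, 0.0508, 0.0712]
orientation: [-180.0, 0.0, 19.0]
contact_force: [-1.5, 1.4, 4.3]
width: 0.146
gripper_force: 30.0
[[(np.float64(218.7), np.float64(165.6))], [(np.float64(421.5), np.float64(163.8))]]
t 8.4333 yaw 18.99 turn 17.45 sep 0.1308 tz -0.044 pos [0.5361 0.0508 0.0712]
time: 8.73
eef_pos: [0.5361, 0.0508, 0.0712]
orientation: [-180.0, 0.0, 13.1]
contact_force: [-2.8, 1.5, 3.6]
width: 0.153
gripper_force: 30.0
[[(np.float64(218.7), np.float64(165.6))], [(np.float64(421.5), np.float64(163.7))]]
t 8.7333 yaw 13.07 turn 23.34 sep 0.1308 tz 0.071 pos [0.5361 0.0508 0.0712]
```

First click reached at about 24° (torque mid-value after the minimum). Continuing to the second.

```bash
python3 -m jog '[[0.005,[0,0,0],-3],[0.005,[0,0,0],-3],[0.005,[0,0,0],0]]'; python3 ang.py|tail -1;python3 -m jog '[[0.005,[0,0,0],-3],[0.005,[0,0,0],-3],[0.005,[0,0,0],-3],[0.005,[0,0,0],-3],[0.005,[0,0,0],0]]'; python3 ang.py|tail -1;python3 -m jog '[[0.005,[0,0,0],-3],[0.005,[0,0,0],-3],[0.005,[0,0,0],0]]'; python3 ang.py|tail -1
```

```text
time: 9.03
eef_pos: [0.5361, 0.0508, 0.0712]
orientation: [-180.0, 0.0, 7.1]
contact_force: [-2.1, 2.0, 5.0]
width: 0.149
gripper_force: 30.0
t 9.0333 yaw 7.11 turn 29.27 sep 0.1308 tz 0.155 pos [0.5361 0.0508 0.0712]
time: 9.5
eef_pos: [0.5361, 0.0509, 0.0712]
orientation: [-180.0, 0.0, -4.9]
contact_force: [-3.6, 2.2, 4.9]
width: 0.15
gripper_force: 30.0
t 9.5 yaw -4.89 turn 41.35 sep 0.1307 tz 0.003 pos [0.5361 0.0509 0.0712]
time: 9.8
eef_pos: [0.5361, 0.0509, 0.0712]
orientation: [-180.0, 0.0, -10.9]
contact_force: [-3.4, 3.1, 5.6]
width: 0.15
gripper_force: 30.0
t 9.8 yaw -10.86 turn 47.27 sep 0.1307 tz 0.097 pos [0.5361 0.0509 0.0712]
```

```bash
python3 -m jog '[[0.005,[0,0,0],-3],[0.005,[0,0,0],-3],[0.005,[0,0,0],-3],[0.005,[0,0,0],-3],[0.005,[0,0,0],0]]'; python3 ang.py|tail -1;python3 -m jog '[[0.005,[0,0,0],-3],[0.005,[0,0,0],-2],[0.005,[0,0,0],0],[0.005,[0,0,0],0]]'; python3 ang.py|tail -1
```

```text
time: 10.27
eef_pos: [0.5361, 0.0509, 0.0712]
orientation: [-180.0, 0.0, -22.9]
contact_force: [-3.1, 2.2, 4.9]
width: 0.15
gripper_force: 30.0
t 10.2667 yaw -22.87 turn 59.27 sep 0.1307 tz 0.04 pos [0.5361 0.0509 0.0712]
time: 10.65
eef_pos: [0.5361, 0.0509, 0.0712]
orientation: [-180.0, 0.0, -27.8]
contact_force: [-3.0, 2.6, 4.8]
width: 0.149
gripper_force: 30.0
t 10.65 yaw -27.75 turn 64.19 sep 0.1307 tz 0.016 pos [0.5361 0.0509 0.0712]
```

```bash
python3 -m jog '[[0.005,[0,0,0],-3],[0.005,[0,0,0],-2],[0.005,[0,0,0],-1.2],[0.005,[0,0,0],-1],[0.005,[0,0,0],0],[0.005,[0,0,0],0]]'; python3 ang.py|tail -1; python3 look.py k2
```

```text
time: 11.2
eef_pos: [0.5361, 0.0509, 0.0712]
orientation: [-180.0, 0.0, -34.9]
contact_force: [-2.7, 2.5, 4.6]
width: 0.149
gripper_force: 30.0
t 11.2 yaw -34.94 turn 71.35 sep 0.1308 tz 0.043 pos [0.5361 0.0509 0.0712]
11.25 [-1.7998e+02  1.0000e-02 -3.4940e+01] [0.519 0.403 0.067] [-2.7  3.   5.2] [ -7.5  12.9 104.5   0.   62.7 117.5]
```

View pics/k2.png

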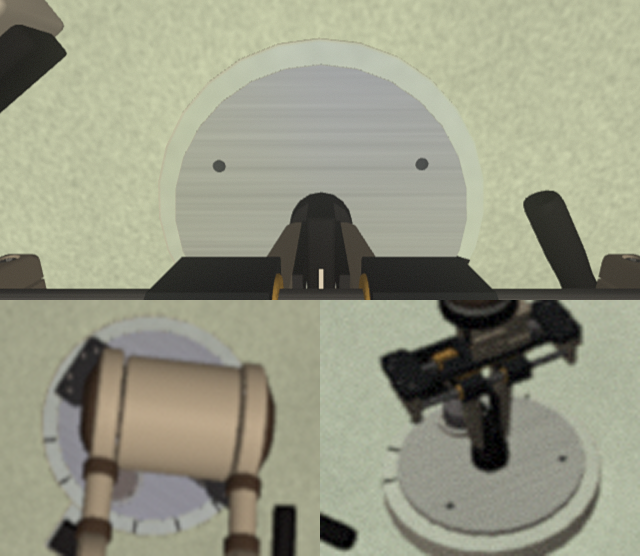

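```bash
python3 - <<'E'
from h import *
w=cv2.cvtColor(cv2.imread('pics/w4.png')[:400],6);k=cv2.cvtColor(cv2.imread('pics/k2.png')[:300],6)
def bot(g,xs,ys):
    sub=g[ys,xs].astype(float); i=sub.shape[1]//2; 
    c=sub[:,i-3:i+4].mean(1); t=(c.min()+np.median(c[-6:]))/2; j=np.where(c<t)[0][-1]; return ys.start+j+(t-c[j])/(c[j+1]-c[j])
a,b=bot(w,slice(116,141),slice(0,25)),bot(w,slice(466,491),slice(0,25));print('home',a,b,np.degrees((b-a)/350))
a,b=bot(k,slice(206,231),slice(158,185)),bot(k,slice(409,434),slice(158,185));print('now',a,b,np.degrees((b-a)/202.8))
E
```

```text
home 10.50326797385621 5.833762886597938 -0.7644083826136175
now 171.42515432098764 169.52170658682635 -0.537768844631072
```

The dots' tilt relative to the tool changed by only about 0.2° since home, so the turntable is at 72° ± 0.3°, the third click. The cap is seated, faces the reader and is held still. Handing in.

```bash
python3 -m jog '[[0.005,[0,0,0],0],[0.005,[0,0,0],0]]'; python3 -c "
from cell import arm;print(arm.hand_in())"
```

```text
time: 11.57
eef_pos: [0.5362, 0.0509, 0.0712]
orientation: [-180.0, 0.0, -34.9]
contact_force: [-2.5, 2.7, 5.1]
width: 0.148
gripper_force: 30.0
the job is handed in; nothing more can be done
None
```

The grey cap is seated rim down in the pocket, and I handed the job in at 11.6 s with the gripper holding the knob still at the third click (72° clockwise by camera, within about 0.3°); the verdict was not shown.

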